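# Hang the T-handle key behind the gravity keeper

### The arm

A 7-joint arm with a two-finger parallel gripper is mounted at the origin on the work surface. World frame = base frame: x ahead of the robot, y to its left, z up, the work surface at z = 0. Lengths are in m, angles in rad, forces in N, time in s.
With the tool pointing down it reaches from about 0.425 to 0.925 m from the base axis. Payload 6.8 kg.
Tool frame: the origin (TCP) lies midway between the tips of the shut fingers; the grasp point (between the pads) lies 19 mm behind it; z points along the fingers, x is the direction in which the jaws open and shut, and the axes are right-handed (so a half turn about z gives the same grasp; the last joint's range is limited). The gripper opens to 85 mm and grips with 20 to 120 N. Pads are 22 mm wide; open, the fingers measure 114 mm over their backs; the gripper's body (76 mm by 85 mm) begins 54 mm behind the grasp point. The pads swing forward as they close: fully open they stand 13 mm farther back than shut.
Start: joints at [1.224, 0.477, 0.022, 1.555, -0.011, 1.109, -0.083], TCP at [0.16, -0.656, 0.231] pointing down, gripper open.
Joint ranges: [-2.96, 2.96], [-0.34, 2.1], [-1.41, 1.46], [0.24, 2.44], [-1.37, 4.51], [0.17, 1.92], [-2.96, 2.96]. Speed limits (rad/s): [2.39, 2.39, 3.14, 3.14, 3.14, 3.14, 3.14].

### API

Orientations are given as a unit quaternion [w, x, y, z].
In Python, from station import bot, imaging, nets gives the robot as it stands. The module is installed in compiled form; this text tells all that it offers.
- The arm moves only by the tool apply_moves, never from a script. Its argument "moves" is text: rows parted by semicolons, each of 7 numbers parted by spaces: the gripper command: -1 is fully open, 1 is shut, values between are in proportion, then the shift along the tool's x, y, z normalised to -1 to 1, where 1 is 120 mm, then the turn, a rotation vector about the tool's x, y, z normalised to -1 to 1, where 1 is 4 degrees. In form: hand dx dy dz rx ry rz; .... A call has 1 to 12 rows; each row shifts and turns the commanded pose from where the row before left it, along the tool's axes as they then stand; what a row does not reach is not made up. A row lasts 1/12 s, in which the tool goes at most 41.7 mm and 7.16 degrees, less where a joint would pass 70% of its speed; a pose out of reach is approached as far as the arm can. A call with a number of a shift or a turn outside -1 to 1 is refused whole. A call with a gripper value outside its range is refused whole. The fingers move at their own pace and stop on an object; "force" is the grip in N (left out, the last holds). Time passes only in rows, so rows that do not move let the fingers close. It gives the time, the measured TCP pose, the force and the opening at its end, in the units of the state.
- bot.get_obs(): the state, without advancing time (a new reading comes with each control period).
- imaging.read_camera(name): name is "scene" or "top" or "wrist"; returns a dict with "image" (400x640x3 uint8, red, green, blue), "fx", "fy", "cx", "cy" (pixels), "dist_coeffs" ([k1, k2, p1, p2, k3] as OpenCV has them; the pictures are not rectified), "view" (4x4, takes a point from world to camera coordinates); the wrist camera has in their place "mount" (4x4, takes a point from camera to tool coordinates, whose origin is the TCP and whose axes are the tool frame's). Camera axes: x right, y down, z forward; pixel columns grow to the right and rows downward; lengths in m; the calibration is good to about 2 mm. A picture is of the moment at which its call begins: read the wrist's pose just before it. There is no depth.
- bot.hand_in(): hands the job in, once; it reports no verdict.
Trained networks look in a picture, given as the dict that the camera call returned (one of the last four; its "shot" number tells which), for a name from the list of things; names that differ only in an ending like _2 or _b are one class to them, and where a whole thing is asked for, a point or a joint stands for the part that bears it (a point fixed in the world has none). Each returns a list of dicts, best first, with "score" (0 to 1); they miss things now and then, are a little off and sometimes report something else, mostly with a low value. They report only what shows in the picture. A call takes as long as a camera call. They do not tell look-alikes from the thing itself.
- nets.spot_in(picture, name): "rect" ([left, top, right, bottom] in pixels, round what is visible of it).
- nets.outline_of(picture, name): "region" (400x640 bool, what is visible of it) and "rect" ([left, top, right, bottom] in pixels, round what is visible of it).
- nets.spot_point(picture, name): "location" ([column, row] in pixels: a listed point, or the origin of a listed thing).
The state is a dict: "t": time; "q": joint angles; "joint_vel": joint speeds; "joint_torque": joint torques, N m; "eef_pos": TCP position; "tool_rot": TCP orientation; "contact_force": force on the tool from outside, world axes, zero at the start; "torque": the same for the moment, N m; "gripper_width": opening from 0.0 (shut) to 1.0 (fully open).
Only numpy, scipy, OpenCV 4.12 (cv2) and the standard library are available. Lean on these libraries where they do the work, as an engineer would, in place of code of your own. Each camera call takes 0.05 s, during which the arm holds its last target.

### The job

Draw the steel T-handle key up out of the wooden block and hang it by its eye on the peg of the grey stand: slide the eye along the peg under the little brass flap, so that it lifts the flap, until the flap has dropped shut behind it. Let go and leave the key hanging there at rest. Work gently: keep the key upright and its handle level, do not force or lever it against the stand, and leave everything else on the bench where it is.

Things in the scene. Friction and masses are not known exactly. Their poses are not given: they have to be found in the camera images.
- key: Steel T-handle key, 0.28-0.45 kg, upright in a hole of the block. Origin: centre of its eye, a flat ring 66 mm outer, 50 mm inner diameter, 10 mm thick, hole along x. Handle: two straight arms along y at the eye's height, each 12 mm thick (x), 14 mm high, from 30 to 107 mm either side of the origin. Shank 12 mm in diameter down (-z) to a socket 18 mm wide ending 120 mm below. Same after half a turn about z.
- key_armA (a point): Middle of the key's arm on its +y side, 75 mm from the eye's centre: a place to grasp from above, across the 12 mm thickness (x). Axes as the key's.
- key_armB (a point): The same on the arm on the -y side, 75 mm from the eye's centre.
- stand: Grey stand, bolted down. Origin: centre of the base's underside (150 mm x, 130 mm y, 10 mm thick). A 24 mm square column, 260 mm high, stands at x = +18 mm. A steel carrier clamped to it holds a level round peg, 12 mm in diameter, pointing along the stand's -x at y = 0 from the carrier's flat front face (x = -12 mm) to its tip at x = -100 mm.
- slot_mid (a point): Mark on the stand at x = -12 mm, 200 mm above the bench: where the peg's axis meets the front face if the carrier sits in mid-slot. The carrier (peg, flap and lip with it) is in truth clamped anywhere from 15 mm below to 15 mm above this; that is not measured: find it by feel or sight. Axes as the stand's.
- slot_hinge (a point): Mark on the stand where the flap's hinge is if the carrier is in mid-slot: x = -54 mm, 30 mm above the peg's axis. The brass flap is 26 mm wide (y), 3 mm thick and hangs down to 8 mm above the axis. Before it is a fixed steel lip, 40 mm wide, x = -64 to -58 mm, lower edge 17.5 mm above the axis. With the eye hanging on the peg its rim passes the lip with 3 mm to spare.
- flap (a joint): Angle of the brass flap: 0 hanging shut; the eye pushed along the peg to the stand's +x swings it inwards and up (to 1.45 rad). It cannot swing outwards and falls back by its own light weight: behind the eye once the eye's centre is past about x = -30 mm in the stand's frame. The eye meets the front face with its centre at x = -17 mm; resting on the peg, its centre is 19 to 20 mm below the peg's axis.
- block: Wooden block, bolted down, 130 mm (x) by 70 mm (y), 50 mm high, origin at the centre of its underside; two holes 21 mm wide, 35 mm deep, at x = -40 and +40 mm; the key is in one, a punch in the other.
- punch: Dark steel punch, 17 mm in diameter, 80 mm long, upright in the block's other hole; origin at its lower end. Leave it.
- oil: Yellow oil bottle, 52 mm in diameter, 100 mm high, origin at its foot. Leave it.
- disc: Grey grinding disc lying flat, 100 mm in diameter, 18 mm high at its hub, origin at its underside. Leave it.
- spanner: Open spanner, 170 mm long, lying flat along its x. Leave it.
- hammer: Hammer, 280 mm long, lying along its x. Leave it.
- bolt_jar: Glass jar, 72 mm in diameter, 90 mm high, origin at its foot. Leave it.
Things that resemble listed ones, but are neither listed nor needed, are in the scene too. What is shaped like the stand but green or turquoise is not meant.

How it is judged:
On the way, in this order (a step that is already met when the one before it is completed fails the run):
1. the key is drawn up clear of the block (its eye more than 170 mm above the bench) (height (world z) of key above 0.17 m), for 0.2 s.
2. with its eye on the peg, the key has pushed the flap up (more than 0.4 rad) (value of joint flap above 0.4 rad and x of key in the frame of stand above -0.07 m and y of key in the frame of stand between -0.014 and 0.014 m and z of key in the frame of stand between 0.158 and 0.208 m), for 0.05 s.
At the end, for the whole second after the job is handed in: In the stand's frame the eye's centre is at x -50 to -10 mm, y within 14 mm, z 158 to 208 mm; the stand carries the key (over 1 N), upright within 0.12 rad and slower than 30 mm/s; the flap is shut behind the eye (below 0.15 rad) (value of joint flap below 0.15 rad and x of key in the frame of stand between -0.05 and -0.01 m and y of key in the frame of stand between -0.014 and 0.014 m and z of key in the frame of stand between 0.158 and 0.208 m and contact force between key and stand above 1 N and angle between key's own z axis and vertical below 0.12 rad and linear speed of key below 0.03 m/s); the robot touches nothing.
It fails at once if the key is forced against the stand (more than 15 N) (contact force between key and stand above 15 N).
It fails at once if the key is levered askew on the stand (pressed on it by more than 6 N while tilted by more than 0.1 rad) (angle between key's own z axis and vertical above 0.1 rad and contact force between key and stand above 6 N).
It fails at once if another thing on the bench is moved by more than 30 mm (distance of any of punch, oil, disc, spanner, hammer, bolt_jar from where it was at the start of the episode above 0.03 m).
It also fails if it takes over 53 s, if anything falls off the work surface, if the arm or the gripper's body presses on something with over 40 N, if the wrist force passes 120 N, or if a joint passes its speed limit or range.

## Working session

There is one attempt and no reset: what is moved stays moved. The work goes in short steps, Python scripts to look and compute and a tool call to move; the robot and the scene stay as the last step left them, time stands still between calls to the robot, and variables do not carry over. Pictures are saved under pics/ and viewed, and the job is handed in when it is done.

Besides the shell and the picture viewer there is one more tool, called after ">>>" as name(argument=value, ...) on one line, values as JSON. apply_moves: Moves the arm, as the interface text tells. Scaled input: -1 to 1 covers 120 mm each way for a shift and 4 degrees each way for a turn. Its arguments: {"type":"object","properties":{"moves":{"type":"string"},"force":{"type":"number"}},"required":["moves"]}

```bash
mkdir -p pics; ls
cat > h.py <<'E'
import numpy as np, cv2
from scipy.spatial.transform import Rotation as R
from station import bot, imaging, nets
def save(p,n): cv2.imwrite('pics/'+n+'.png',cv2.cvtColor(p['image'],cv2.COLOR_RGB2BGR))
def K(p): return np.array([[p['fx'],0,p['cx']],[0,p['fy'],p['cy']],[0,0,1.]])
def rot(q): return R.from_quat([q[1],q[2],q[3],q[0]]).as_matrix()
def view(p,o=None):
    if 'view' in p: return np.array(p['view'])
    T=np.eye(4);T[:3,:3]=rot(o['tool_rot']);T[:3,3]=o['eef_pos']
    return np.linalg.inv(T@np.array(p['mount']))
def ray(p,uv,V):
    n=cv2.undistortPoints(np.array([[uv]],float),K(p),np.array(p['dist_coeffs'],float))[0,0]
    d=V[:3,:3].T@np.array([n[0],n[1],1]);c=-V[:3,:3].T@V[:3,3]
    return c,d/np.linalg.norm(d)
def proj(p,X,V):
    r,_=cv2.Rodrigues(V[:3,:3]);return cv2.projectPoints(np.atleast_2d(np.array(X,float)),r,V[:3,3].copy(),K(p),np.array(p['dist_coeffs'],float))[0][:,0]
def atz(p,uv,V,z):
    c,d=ray(p,uv,V);return c+d*(z-c[2])/d[2]
def tri(rs):
    A=np.zeros((3,3));b=np.zeros(3)
    for c,d in rs:
        M=np.eye(3)-np.outer(d,d);A+=M;b+=M@c
    X=np.linalg.solve(A,b);return X,[np.linalg.norm(np.cross(X-c,d)) for c,d in rs]
E
python3 - <<'E'
from h import *
o=bot.get_obs();print({k:np.round(v,3) for k,v in o.items()})
for n in['scene','top']:
    p=imaging.read_camera(n);save(p,n+'0');V=view(p);print(n,'cam',np.round(-V[:3,:3].T@V[:3,3],3),'shot',p['shot'])
    for k in['key','key_armA','key_armB','stand','slot_mid','slot_hinge','block','punch','oil','bolt_jar']:
        print(k,[(np.round(r['location']).tolist(),round(r['score'],2)) for r in nets.spot_point(p,k)][:4])
E
```

```text
pics
{'t': np.float64(0.0), 'q': array([ 1.224,  0.478,  0.022,  1.556, -0.012,  1.109, -0.083]), 'joint_vel': array([-0.   , -0.001,  0.   , -0.   , -0.   ,  0.002, -0.   ]), 'joint_torque': array([ 1.0000e-03, -5.9644e+01,  1.6080e+00, -2.8119e+01,  1.3000e-02,
        9.0000e-03, -0.0000e+00]), 'eef_pos': array([ 0.16 , -0.655,  0.23 ]), 'tool_rot': array([-0.001,  0.786, -0.618, -0.001]), 'contact_force': array([-0.154, -0.278, -0.436]), 'torque': array([-0.011, -0.004,  0.001]), 'gripper_width': np.float64(1.004)}
scene cam [ 1.026 -0.983  1.034] shot 1
key [([335.0, 268.0], 0.87), ([320.0, 298.0], 0.2)]
key_armA [([340.0, 247.0], 0.62), ([323.0, 229.0], 0.42)]
key_armB [([331.0, 287.0], 0.93), ([324.0, 230.0], 0.31)]
stand [([260.0, 254.0], 0.97), ([398.0, 202.0], 0.78), ([331.0, 192.0], 0.76), ([331.0, 154.0], 0.67)]
slot_mid [([330.0, 106.0], 0.93), ([403.0, 157.0], 0.92), ([329.0, 142.0], 0.75), ([254.0, 205.0], 0.74)]
slot_hinge [([250.0, 202.0], 0.83), ([412.0, 154.0], 0.76), ([337.0, 105.0], 0.71), ([334.0, 141.0], 0.7)]
block [([321.0, 298.0], 0.68), ([330.0, 287.0], 0.68)]
punch [([305.0, 292.0], 0.57)]
oil [([405.0, 278.0], 0.72), ([332.0, 289.0], 0.22)]
bolt_jar [([419.0, 258.0], 0.67)]
top cam [ 0.285 -0.002  1.172] shot 2
key [([396.0, 162.0], 0.73), ([374.0, 170.0], 0.66)]
key_armA [([378.0, 170.0], 0.93)]
key_armB [([425.0, 158.0], 0.81)]
stand [([248.0, 183.0], 0.77), ([378.0, 264.0], 0.61), ([262.0, 257.0], 0.56)]
slot_mid [([250.0, 248.0], 0.96), ([398.0, 255.0], 0.81), ([170.0, 294.0], 0.74), ([239.0, 162.0], 0.56)]
slot_hinge [([165.0, 280.0], 0.94), ([404.0, 243.0], 0.86), ([238.0, 146.0], 0.72), ([259.0, 237.0], 0.63)]
block [([393.0, 185.0], 0.81)]
punch [([398.0, 195.0], 0.37)]
oil [([340.0, 136.0], 0.61), ([425.0, 156.0], 0.45)]
bolt_jar [([309.0, 133.0], 0.84)]
```

View pics/scene0.png

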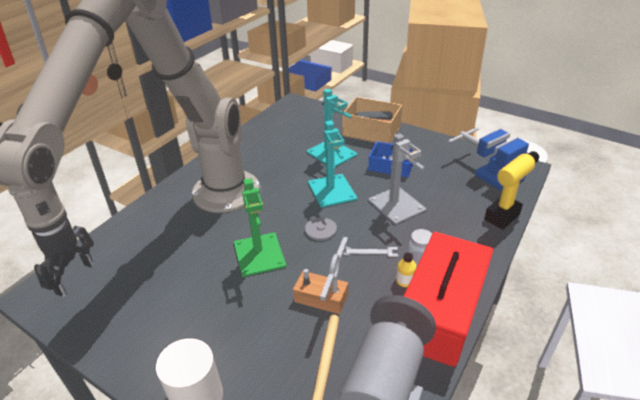

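View pics/top0.png

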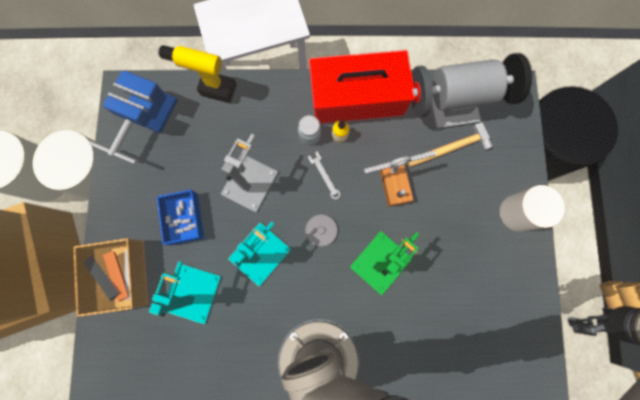

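Run:
```python
from h import *
s=imaging.read_camera('scene');t=imaging.read_camera('top')
def crop(p,x0,y0,w,h,k): return cv2.resize(cv2.cvtColor(p['image'][y0:y0+h,x0:x0+w],cv2.COLOR_RGB2BGR),None,fx=k,fy=k,interpolation=cv2.INTER_CUBIC)
a=crop(s,290,225,80,90,5);b=crop(t,350,130,80,90,5)
cv2.imwrite('pics/keyz.png',np.hstack([a,b]))
a=crop(s,360,120,80,110,5);b=crop(t,210,120,80,110,5)
cv2.imwrite('pics/standz.png',np.hstack([a,b]))
Vs,Vt=view(s),view(t)
for nm,u,v in[('key',(335,268),(396,162)),('A',(340,247),(378,170)),('A/B',(340,247),(425,158)),('B',(331,287),(425,158)),('B/A',(331,287),(378,170)),('stand',(398,202),(248,183)),('mid',(403,157),(239,162)),('hinge',(412,154),(238,146)),('jar',(419,258),(309,133)),('oil',(405,278),(340,136))]:
    X,e=tri([ray(s,u,Vs),ray(t,v,Vt)]);print(nm,X.round(3),np.round(e,4))
```

```text
key [ 0.58  -0.229  0.125] [0.004 0.004]
A [ 0.556 -0.171  0.139] [0.0004 0.0004]
A/B [ 0.585 -0.268  0.23 ] [0.0241 0.0241]
B [ 0.599 -0.305  0.136] [0.0083 0.0083]
B/A [ 0.569 -0.201  0.025] [0.02 0.02]
stand [0.547 0.227 0.011] [0.0013 0.0013]
mid [0.559 0.214 0.202] [0.0027 0.0027]
hinge [0.592 0.21  0.228] [0.0067 0.0067]
jar [0.713 0.03  0.005] [0.004 0.004]
oil [ 0.707 -0.07   0.007] [0.0015 0.0015]
```

View pics/keyz.png

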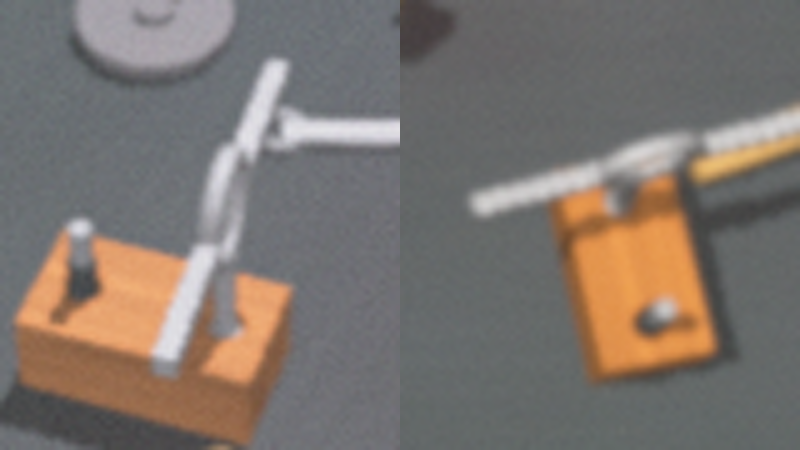

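View pics/standz.png

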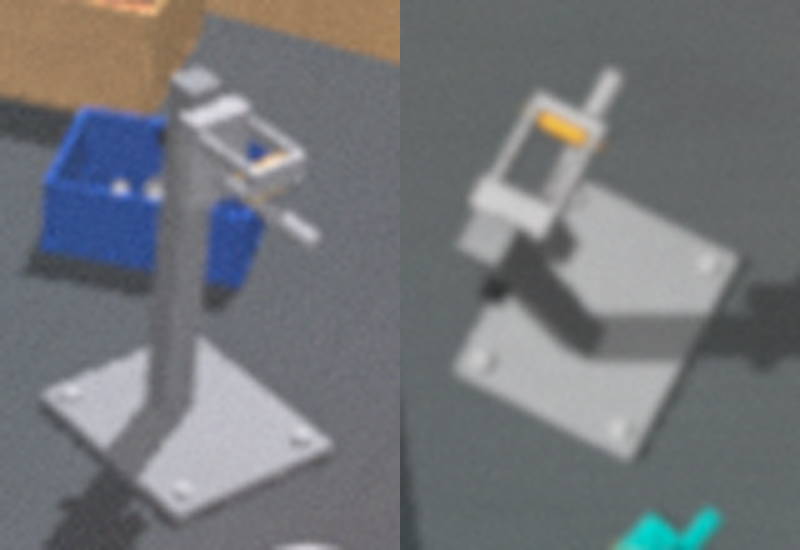

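>>> apply_moves(moves="-1 0 0 -0.07 0 0 -1;-1 0 0 -0.07 0 0 -1;-1 0 0 -0.07 0 0 -1;-1 0 0 -0.07 0 0 -1;-1 0 0 -0.07 0 0 -1;-1 0 0 -0.07 0 0 -1;-1 0 0 -0.07 0 0 -1;-1 0 0 -0.07 0 0 -1;-1 0 0 -0.07 0 0 -1;-1 0 0 -0.07 0 0 -1;-1 0 0 0 0 0 -1;-1 0 0 0 0 0 -1")

```text
t: 2.2
eef_pos: [0.1597, -0.6562, 0.3162]
tool_rot: [0.001, 0.97, -0.243, 0.0]
contact_force: [-0.9, -0.2, -0.3]
gripper_width: 1.005
```

>>> apply_moves(moves="-1 0 0 0 0 0 -1;-1 0 0 0 0 0 -1;-1 0 0 0 0 0 -1;-1 0 0 0 0 0 -1;-1 0 0 0 0 0 -1;-1 0 0 0 0 0 -1;-1 0 0 0 0 0 -1;-1 0 0 0 0 0 -1;-1 0 0 0 0 0 -1;-1 0 0 0 0 0 -1;-1 0 0 0 0 0 -1;-1 0 0 0 0 0 -0.5")

```text
t: 3.2
eef_pos: [0.1596, -0.6558, 0.3153]
tool_rot: [-0.0, 0.988, 0.155, -0.0]
contact_force: [1.5, 0.0, 0.3]
gripper_width: 1.002
```

>>> apply_moves(moves="-1 0.25 -0.09 0 0 0 0;-1 0.25 -0.09 0 0 0 0;-1 0.25 -0.09 0 0 0 0;-1 0.25 -0.09 0 0 0 0;-1 0.25 -0.09 0 0 0 0;-1 0.25 -0.09 0 0 0 0;-1 0.25 -0.09 0 0 0 0;-1 0.25 -0.09 0 0 0 0;-1 0.25 -0.09 0 0 0 0;-1 0.25 -0.09 0 0 0 0;-1 0.25 -0.09 0 0 0 0;-1 0.25 -0.09 0 0 0 0")

```text
t: 4.2
eef_pos: [0.4643, -0.4221, 0.3155]
tool_rot: [0.0, 0.988, 0.154, 0.0]
contact_force: [-0.0, -0.8, -0.0]
gripper_width: 1.001
```

>>> apply_moves(moves="-1 0.25 -0.09 0 0 0 0;-1 0.25 -0.09 0 0 0 0;-1 0.25 -0.09 0 0 0 0;-1 0.25 -0.09 0 0 0 0;-1 0 0 0 0 0 0;-1 0 0 0 0 0 0;-1 0 0 0 0 0 0")

```text
t: 4.78
eef_pos: [0.5642, -0.3459, 0.3151]
tool_rot: [0.0, 0.988, 0.154, -0.0]
contact_force: [-0.5, -0.8, -0.1]
gripper_width: 0.999
```

Run:
```python
from h import *
o=bot.get_obs();print({k:np.round(v,3) for k,v in o.items()})
p=imaging.read_camera('wrist');save(p,'w1');print(np.round(p['mount'],3))
V=view(p,o)
for k in['key','key_armA','key_armB','block','punch','hammer']:
    for r in nets.spot_point(p,k)[:3]: print(k,np.round(r['location'],1),round(r['score'],2),atz(p,r['location'],V,0.135 if 'key' in k else 0).round(4))
```

```text
{'t': np.float64(4.783), 'q': array([ 0.78 ,  0.436, -0.464,  1.46 ,  0.199,  1.292,  0.607]), 'joint_vel': array([ 0.024, -0.007,  0.019,  0.004, -0.001, -0.001,  0.002]), 'joint_torque': array([-1.9600e+00, -5.6872e+01, -6.0610e+00, -2.9687e+01, -1.4000e-01,
       -4.3000e-02, -1.4000e-02]), 'eef_pos': array([ 0.564, -0.346,  0.315]), 'tool_rot': array([ 0.   ,  0.988,  0.154, -0.   ]), 'contact_force': array([-0.487, -0.843, -0.125]), 'torque': array([-0.061, -0.022,  0.007]), 'gripper_width': np.float64(0.999)}
[[ 1.    -0.    -0.001 -0.001]
 [ 0.001  0.946  0.324 -0.083]
 [ 0.001 -0.324  0.946 -0.143]
 [ 0.     0.     0.     1.   ]]
key [372.   55.6] 0.62 [ 0.5767 -0.2343  0.135 ]
key_armB [365.1 148.6] 0.69 [ 0.5983 -0.3106  0.135 ]
block [324.1  60.6] 0.92 [ 0.5399 -0.2437  0.    ]
punch [289.4  54. ] 0.61 [ 0.498  -0.2492  0.    ]
hammer [363.7 218.5] 0.91 [ 0.6551 -0.4209  0.    ]
```

View pics/w1.png

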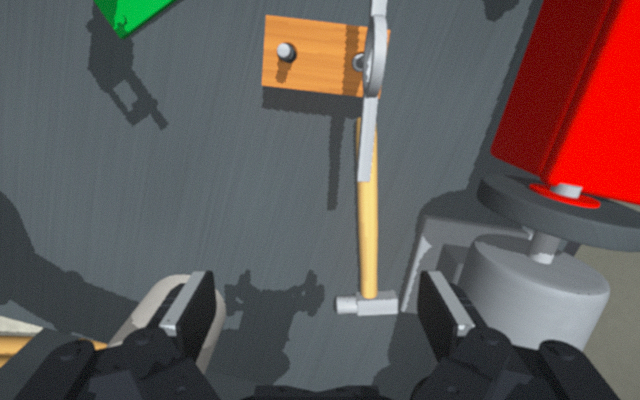

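Run:
```python
from h import *
o=bot.get_obs();p=imaging.read_camera('wrist');V=view(p,o)
im=p['image'].astype(int)
for r in (105,120,135,150,165,175):print(r,[int(v) for v in im[r,350:386].sum(1)//3])
c=cv2.cvtColor(p['image'][0:200,330:410],cv2.COLOR_RGB2BGR)
cv2.imwrite('pics/w1z.png',cv2.resize(c,None,fx=3,fy=3,interpolation=cv2.INTER_CUBIC))
```

```text
105 [68, 69, 73, 68, 69, 65, 67, 67, 69, 68, 67, 74, 95, 144, 194, 211, 216, 214, 209, 210, 210, 211, 211, 211, 205, 203, 187, 151, 119, 102, 104, 106, 105, 103, 104, 104]
120 [105, 101, 100, 104, 94, 94, 95, 106, 125, 136, 122, 110, 151, 195, 215, 214, 210, 211, 210, 207, 212, 211, 212, 206, 200, 171, 127, 102, 102, 107, 103, 105, 103, 104, 105, 101]
135 [102, 107, 101, 87, 72, 75, 94, 113, 119, 105, 116, 165, 204, 214, 214, 212, 208, 212, 207, 208, 210, 210, 205, 202, 193, 177, 150, 121, 104, 103, 101, 104, 106, 98, 105, 107]
150 [105, 103, 96, 83, 77, 72, 87, 96, 98, 134, 187, 210, 215, 216, 208, 207, 208, 206, 209, 209, 204, 203, 194, 190, 184, 180, 158, 127, 111, 102, 102, 102, 110, 106, 104, 105]
165 [106, 103, 105, 97, 82, 71, 78, 93, 134, 189, 218, 215, 212, 213, 207, 211, 208, 207, 208, 208, 208, 213, 207, 200, 194, 178, 163, 135, 111, 109, 107, 109, 102, 104, 107, 104]
175 [106, 103, 102, 96, 89, 78, 88, 134, 186, 209, 215, 215, 211, 212, 209, 210, 207, 206, 204, 212, 216, 212, 207, 198, 194, 184, 166, 133, 112, 110, 106, 108, 107, 108, 107, 105]
```

View pics/w1z.png

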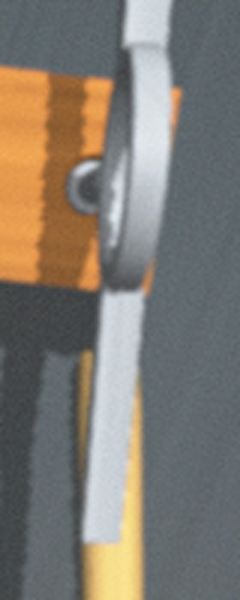

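Run:
```python
from h import *
o=bot.get_obs();p=imaging.read_camera('wrist');V=view(p,o);print(p['fx'])
for r,l,rr in((105,363,376.8),(120,362.1,375.5),(165,358.7,371.9)):
    L=atz(p,(l,r),V,.128);T=atz(p,(rr,r),V,.142);L2=atz(p,(l,r),V,.142);print(L.round(4),T.round(4),L2.round(4),((L+T)/2).round(4))
L=[atz(p,x,V,.128) for x in((363,105),(358.5,167))];d=L[1]-L[0];print('angL',np.degrees(np.arctan2(d[1],d[0])))
T=[atz(p,x,V,.142) for x in((376.8,105),(371.9,165))];d=T[1]-T[0];print('angT',np.degrees(np.arctan2(d[1],d[0])))
print('end',atz(p,(363,181),V,.142))
# eye rect
for r in nets.spot_in(p,'key')[:1]:print(r)
# predicted
for ang in(-72,-73,-74):
  for e in((.5767,-.2343),):
    dd=np.array([np.cos(np.radians(ang)),np.sin(np.radians(ang))]);e=np.array(e)
    nrm=np.array([-dd[1],dd[0]])
    P=[list(e+dd*s+nrm*w)+[z] for s in(.03,.107) for w,z in((-.006,.128),(.006,.142))]
    print(ang,proj(p,P,V).round(1).tolist())
```

```text
356.36354924146167
[ 0.5844 -0.2751  0.128 ] [ 0.5938 -0.2711  0.142 ] [ 0.5825 -0.2747  0.142 ] [ 0.5891 -0.2731  0.135 ]
[ 0.5882 -0.2878  0.128 ] [ 0.5972 -0.2834  0.142 ] [ 0.586  -0.2869  0.142 ] [ 0.5927 -0.2856  0.135 ]
[ 0.5994 -0.3282  0.128 ] [ 0.6082 -0.322   0.142 ] [ 0.5968 -0.3256  0.142 ] [ 0.6038 -0.3251  0.135 ]
angL -74.33954304995967
angT -74.18122575236723
end [ 0.60565617 -0.33859647  0.142     ]
{'rect': [350.4, 0.0, 390.3, 179.0], 'score': 0.67}
-72 [[362.6, 92.1], [378.7, 92.6], [359.9, 175.9], [374.7, 179.7]]
-73 [[362.0, 91.9], [378.0, 92.7], [357.9, 175.8], [372.6, 179.8]]
-74 [[361.4, 91.8], [377.4, 92.8], [356.0, 175.6], [370.6, 179.9]]
```

>>> apply_moves(moves="-1 0 0 0 0 0 0.48;-1 0.09 -0.0575 0 0 0 0;-1 0.09 -0.0575 0 0 0 0;-1 0.09 -0.0575 0 0 0 0;-1 0.095 -0.0575 0 0 0 0;-1 0 0 0.2 0 0 0;-1 0 0 0.2 0 0 0;-1 0 0 0.2 0 0 0;-1 0 0 0.2 0 0 0;-1 0 0 0 0 0 0;-1 0 0 0 0 0 0")

```text
t: 6.2
eef_pos: [0.5993, -0.3055, 0.2184]
tool_rot: [-0.001, 0.99, 0.138, -0.001]
contact_force: [0.8, -0.5, 0.7]
gripper_width: 0.998
```

Run:
```python
from h import *
o=bot.get_obs();print(o['eef_pos'],o['tool_rot'],o['contact_force'])
p=imaging.read_camera('wrist');save(p,'w2');V=view(p,o)
for k in['key','key_armB']:
    for r in nets.spot_point(p,k)[:3]: print(k,np.round(r['location'],1),round(r['score'],2),atz(p,r['location'],V,0.135).round(4))
```

```text
[ 0.59932024 -0.30551247  0.21838178] [-9.25791987e-04  9.90430214e-01  1.38007871e-01 -9.80560161e-04] [ 0.75241962 -0.45682826  0.73975623]
key [318.8  97.8] 0.84 [ 0.5798 -0.2354  0.135 ]
key_armB [313.6 215.9] 0.8 [ 0.5977 -0.3109  0.135 ]
key_armB [275.4  86.9] 0.5 [ 0.5527 -0.2364  0.135 ]
```

View pics/w2.png

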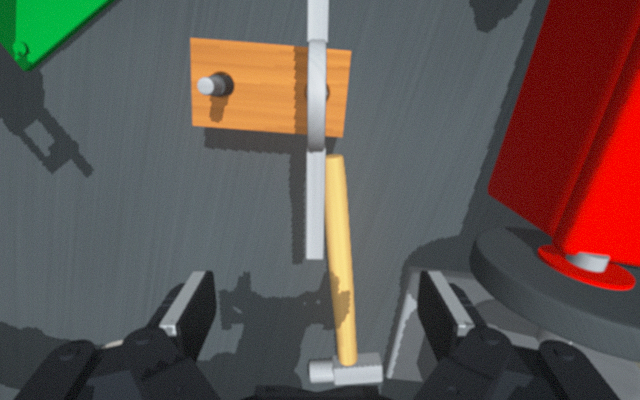

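>>> apply_moves(moves="-1 0 0.02 0.2 0 0 0;-1 0 0 0.2 0 0 0;-1 0 0 0.2 0 0 0;-1 0 0 0.2 0 0 0;-1 0 0 0.04 0 0 0;-1 0 0 0 0 0 0;-1 0 0 0 0 0 0")

```text
t: 6.93
eef_pos: [0.601, -0.3096, 0.1204]
tool_rot: [0.001, 0.991, 0.137, 0.001]
contact_force: [-0.4, -0.0, -0.2]
gripper_width: 1.0
```

>>> apply_moves(moves="1 0 0 0 0 0 0;1 0 0 0 0 0 0;1 0 0 0 0 0 0;1 0 0 0 0 0 0;1 0 0 0 0 0 0;1 0 0 0 0 0 0;1 0 0 0 0 0 0;1 0 0 0 0 0 0;1 0 0 0 0 0 0;1 0 0 0 0 0 0", force=110)

```text
t: 7.77
eef_pos: [0.6, -0.3096, 0.1188]
tool_rot: [0.0, 0.991, 0.137, 0.0]
contact_force: [-0.7, -1.1, 2.8]
gripper_width: 0.119
```

>>> apply_moves(moves="1 0 0 0 0 0 0;1 0 0 -0.03 0 0 0;1 0 0 -0.05 0 0 0;1 0 0 -0.08 0 0 0;1 0 0 -0.1 0 0 0;1 0 0 -0.12 0 0 0;1 0 0 -0.12 0 0 0;1 0 0 -0.12 0 0 0;1 0 0 -0.12 0 0 0;1 0 0 -0.12 0 0 0;1 0 0 -0.12 0 0 0;1 0 0 -0.12 0 0 0")

```text
t: 8.77
eef_pos: [0.6, -0.3092, 0.253]
tool_rot: [0.0, 0.991, 0.137, 0.001]
contact_force: [-0.1, -0.5, -4.2]
gripper_width: 0.113
```

>>> apply_moves(moves="1 0 0 -0.1 0 0 0;1 0 0 -0.05 0 0 0;1 0 0 0 0 0 0;1 0 0 0 0 0 0;1 0 0 0 0 0 0")

```text
t: 9.18
eef_pos: [0.5993, -0.3092, 0.2676]
tool_rot: [-0.0, 0.991, 0.137, -0.001]
contact_force: [0.3, 0.1, -2.9]
gripper_width: 0.108
```

Run:
```python
from h import *
o=bot.get_obs();print({k:np.round(v,3) for k,v in o.items()})
p=imaging.read_camera('wrist');save(p,'w3')
for k in['key','key_armB']:
    for r in nets.spot_point(p,k)[:3]: print(k,np.round(r['location'],1),round(r['score'],2))
p=imaging.read_camera('scene');save(p,'s3')
c=cv2.cvtColor(p['image'][150:320,250:450],cv2.COLOR_RGB2BGR)
cv2.imwrite('pics/s3z.png',cv2.resize(c,None,fx=4,fy=3.5*4/3.5,interpolation=cv2.INTER_CUBIC)[:600])
```

```text
{'t': np.float64(9.183), 'q': array([ 0.702,  0.49 , -0.463,  1.488,  0.226,  1.218,  0.483]), 'joint_vel': array([ 0.   ,  0.007,  0.001,  0.004, -0.001, -0.001, -0.   ]), 'joint_torque': array([-5.7000e-02, -6.2489e+01, -5.9360e+00, -3.0653e+01, -2.2200e-01,
        1.1800e-01, -1.0000e-03]), 'eef_pos': array([ 0.599, -0.309,  0.268]), 'tool_rot': array([-0.   ,  0.991,  0.137, -0.001]), 'contact_force': array([ 0.276,  0.148, -2.911]), 'torque': array([-0.257, -0.095,  0.029]), 'gripper_width': np.float64(0.108)}
key [319.   95.1] 0.96
key_armB [318.6 291.5] 0.78
```

View pics/w3.png

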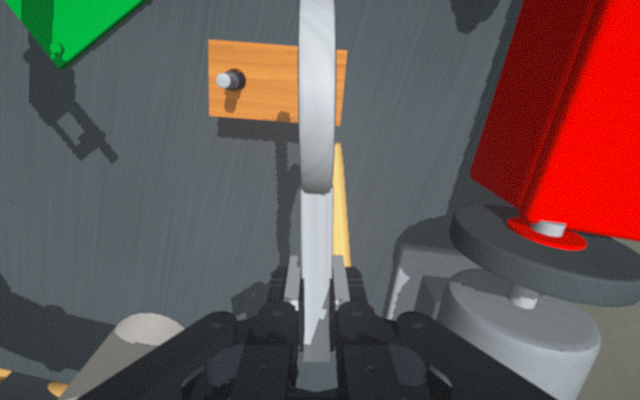

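View pics/s3z.png

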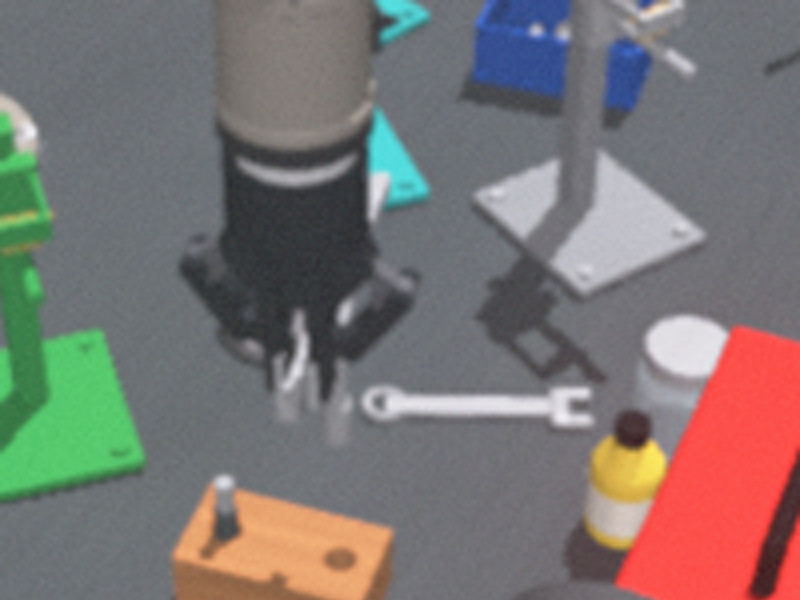

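```bash
python3 - <<'E'
from h import *
o=bot.get_obs();p=imaging.read_camera('wrist')
VT=np.linalg.inv(np.array(p['mount']))
for th in(0,3,6,-3):
    a=np.radians(th)
    # pivot at grasp (0,0,-.016); droop moves far end toward +z tool
    def T(s,w,h): # s toward eye from grasp, h up
        return [w,-(s*np.cos(a))-h*np.sin(a)*-1*-1, -.016+s*np.sin(a)-h*np.cos(a)]
    P=[T(.077,0,0),T(.077-.033,-.005,0),T(.077-.033,.005,0),T(.077-.03,0,.007),T(-.030,-.006,.007),T(-.03,.006,.007),T(.077,-.005,.033),T(.077,.005,.033)]
    print(th,proj(p,P,VT).round(0).tolist())
c=cv2.cvtColor(p['image'][0:400,270:370],cv2.COLOR_RGB2BGR)
cv2.imwrite('pics/w4z.png',cv2.resize(c[:200],None,fx=3,fy=3,interpolation=cv2.INTER_CUBIC))
cv2.imwrite('pics/w5z.png',cv2.resize(c[200:],None,fx=3,fy=3,interpolation=cv2.INTER_CUBIC))
E
cd pics; python3 -c "
import cv2,numpy as np
cv2.imwrite('w45.png',np.hstack([cv2.imread('w4z.png'),cv2.imread('w5z.png')]))"
```

```text
0 [[319.0, 99.0], [305.0, 191.0], [332.0, 190.0], [319.0, 188.0], [304.0, 362.0], [333.0, 362.0], [300.0, 105.0], [339.0, 105.0]]
3 [[319.0, 98.0], [306.0, 189.0], [332.0, 189.0], [319.0, 185.0], [304.0, 364.0], [333.0, 364.0], [301.0, 98.0], [338.0, 98.0]]
6 [[319.0, 99.0], [306.0, 188.0], [332.0, 188.0], [319.0, 183.0], [304.0, 366.0], [333.0, 366.0], [301.0, 92.0], [338.0, 92.0]]
-3 [[319.0, 100.0], [305.0, 193.0], [332.0, 193.0], [319.0, 191.0], [305.0, 360.0], [333.0, 360.0], [299.0, 114.0], [340.0, 114.0]]
```

View pics/w45.png

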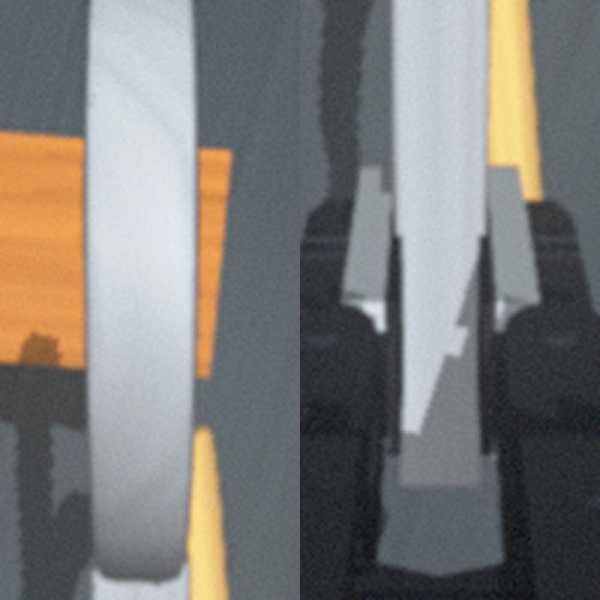

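>>> apply_moves(moves="1 0 0 0 0 0 0.4;1 0 0 0 0 0 0.9;1 0 0 0 0 0 0.9;1 0 0 0 0 0 1;1 0 0 0 0 0 1;1 0 0 0 0 0 1;1 0 0 0 0 0 1;1 0 0 0 0 0 1;1 0 0 0 0 0 1;1 0 0 0 0 0 0.9;1 0 0 0 0 0 0.8;1 0 0 0 0 0 0.4")

```text
t: 10.43
eef_pos: [0.5996, -0.3091, 0.2681]
tool_rot: [-0.0, 0.975, -0.222, -0.0]
contact_force: [1.3, 0.4, -3.5]
gripper_width: 0.111
```

>>> apply_moves(moves="1 -0.02 -0.1 0 0 0 0;1 -0.04 -0.2 0 0 0 0;1 -0.05 -0.25 0 0 0 0;1 -0.05 -0.25 0 0 0 0;1 -0.05 -0.25 0 0 0 0;1 -0.05 -0.25 0 0 0 0;1 -0.05 -0.25 0 0 0 0;1 -0.05 -0.25 0 0 0 0;1 -0.05 -0.25 0 0 0 0;1 -0.05 -0.25 0 0 0 0;1 -0.05 -0.25 0 0 0 0;1 -0.05 -0.25 0 0 0 0")

```text
t: 11.43
eef_pos: [0.6831, 0.0258, 0.2683]
tool_rot: [-0.0, 0.976, -0.219, -0.0]
contact_force: [0.3, 0.3, -3.1]
gripper_width: 0.113
```

>>> apply_moves(moves="1 -0.05 -0.25 0 0 0 0;1 -0.04 -0.15 0 0 0 0;1 0 0 0 0 0 0;1 0 0 0 0 0 0;1 0 0 0 0 0 0")

```text
t: 11.85
eef_pos: [0.6939, 0.0707, 0.2681]
tool_rot: [0.001, 0.976, -0.22, -0.0]
contact_force: [0.5, -0.3, -2.9]
gripper_width: 0.114
```

Run:
```python
from h import *
o=bot.get_obs();print({k:np.round(v,4) for k,v in o.items()})
p=imaging.read_camera('wrist');save(p,'w6');V=view(p,o)
for k in['stand','slot_mid','slot_hinge','key']:
    for r in nets.spot_point(p,k)[:3]: print(k,np.round(r['location'],1),round(r['score'],2),atz(p,r['location'],V,{'stand':0,'slot_mid':.2,'slot_hinge':.23,'key':.284}[k]).round(4))
```

```text
{'t': np.float64(11.85), 'q': array([ 0.0762,  0.5204, -0.4028,  1.4288,  0.2085,  1.2357, -0.791 ]), 'joint_vel': array([ 0.0214, -0.0044,  0.0204, -0.0008,  0.0001, -0.0013, -0.0008]), 'joint_torque': array([-2.04250e+00, -6.46555e+01, -6.44010e+00, -3.07663e+01,
       -3.58900e-01, -2.33400e-01,  8.00000e-04]), 'eef_pos': array([0.6939, 0.0707, 0.2681]), 'tool_rot': array([ 5.000e-04,  9.755e-01, -2.199e-01, -4.000e-04]), 'contact_force': array([ 0.5392, -0.3222, -2.9454]), 'torque': array([-0.304 ,  0.1096, -0.0254]), 'gripper_width': np.float64(0.1142)}
stand [134.7  88.3] 0.87 [0.5428 0.2244 0.    ]
stand [  2.6 202. ] 0.87 [0.3138 0.1853 0.    ]
slot_mid [ 29.4 102.5] 0.25 [0.5728 0.207  0.2   ]
slot_hinge [27.8 97.6] 0.68 [0.5959 0.2006 0.23  ]
key [316.4  97.8] 0.82 [0.7263 0.1403 0.284 ]
```

View pics/w6.png

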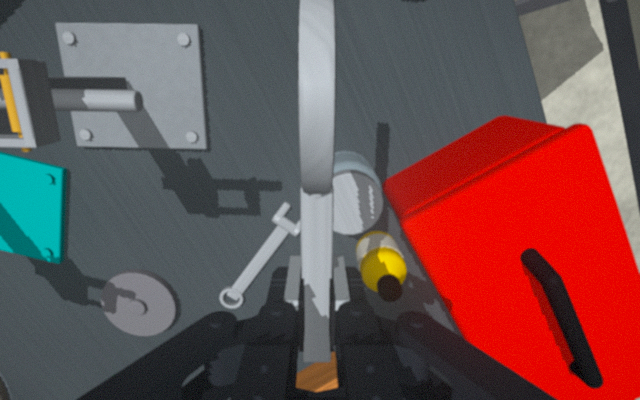

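Run:
```python
from h import *
p=imaging.read_camera('wrist')
c=cv2.cvtColor(p['image'][0:170,0:230],cv2.COLOR_RGB2BGR)
cv2.imwrite('pics/w6z.png',cv2.resize(c,None,fx=3.4,fy=3.4,interpolation=cv2.INTER_CUBIC))
```

```text
(no output)
```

View pics/w6z.png

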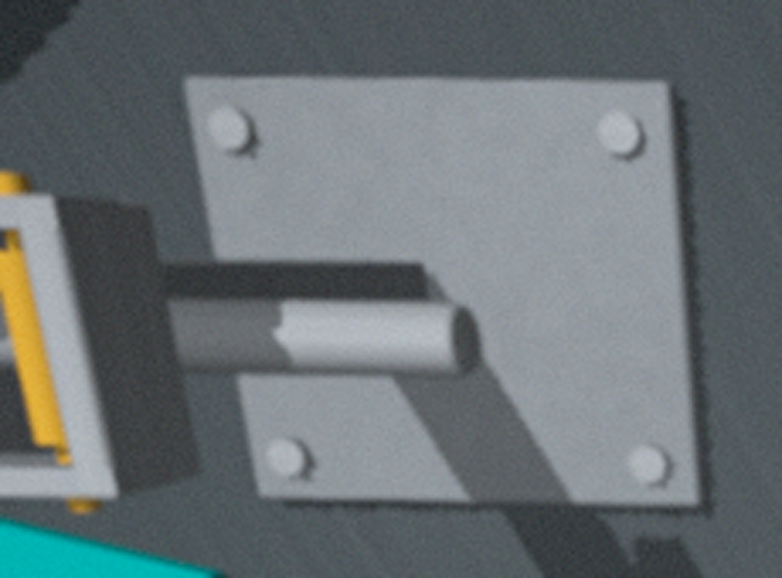

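```bash
cat > fit.py <<'E'
from h import *
from scipy.optimize import least_squares
o=bot.get_obs();p=imaging.read_camera('wrist');V=view(p,o)
pts=[((.075,-.065,.01),(54.4,22.6),0),((-.075,-.065,.01),(196.5,24.1),0),((-.075,.065,.01),(205.9,148.2),0),((.075,.065,.01),(76.5,145.9),0),
((-.1,0,.2),(136.2,100),1),((-.1,-.006,.2),(133,89),1),((-.1,.006,.2),(133,111),1),((-.064,-.02,.2175),(44.1,60.9),1),((-.064,.02,.2175),(57.9,141.2),1)]
def mk(a,dz):
    c,s=np.cos(a[2]),np.sin(a[2]);return [[a[0]+c*q[0]-s*q[1],a[1]+s*q[0]+c*q[1],q[2]+dz*m] for q,_,m in pts]
U=np.array([u for _,u,_ in pts])
def f(a,sel=slice(None)):return ((proj(p,mk(a,a[3]),V)-U)[sel]).ravel()
for sel in(slice(0,4),slice(4,9),slice(None)):
    r=least_squares(f,[.547,.227,np.radians(154.5),0],args=(sel,),x_scale=[.01,.01,.1,.01])
    print(r.x.round(4),np.degrees(r.x[2]).round(2),r.fun.reshape(-1,2).round(1).tolist())
E
python3 fit.py
```

```text
[0.5465 0.2229 2.6729 0.    ] 153.15 [[-0.9, -0.5], [0.7, -0.6], [0.4, 0.8], [-0.2, 0.7]]
[0.542  0.2247 2.6734 0.0029] 153.18 [[-1.9, 0.5], [-0.1, 0.5], [2.7, 0.3], [-1.2, 0.2], [0.6, -1.6]]
[0.5455 0.2233 2.6736 0.009 ] 153.18 [[-1.9, -0.4], [-0.4, -0.6], [-0.4, 0.8], [-1.1, 0.8], [-0.4, 0.6], [1.3, 0.3], [4.2, 0.7], [-2.6, -1.0], [-0.3, -0.3]]
```

>>> apply_moves(moves="1 0 0 0 0 0 0.36;1 -0.1 0.03 0 0 0 0;1 -0.15 0.034 0 0 0 0;1 -0.08 0 0 0 0 0;1 0 0 0.1 0 0 0;1 0 0 0.17 0 0 0;1 0 0 0.18 0 0 0;1 0 0 0.17 0 0 0;1 0 0 0.1 0 0 0;1 0 0 0 0 0 0;1 0 0 0 0 0 0")

```text
t: 13.12
eef_pos: [0.6556, 0.082, 0.1816]
tool_rot: [0.0, 0.973, -0.233, -0.0]
contact_force: [-0.3, -0.9, -2.8]
gripper_width: 0.117
```

Run:
```python
from h import *
o=bot.get_obs();print({k:np.round(v,4).tolist() for k,v in o.items() if k in('t','eef_pos','tool_rot','contact_force','torque')})
p=imaging.read_camera('wrist');save(p,'w7');V=view(p,o)
c=cv2.cvtColor(p['image'][0:220,0:400],cv2.COLOR_RGB2BGR)
cv2.imwrite('pics/w7z.png',cv2.resize(c,None,fx=2,fy=2,interpolation=cv2.INTER_CUBIC))
p=imaging.read_camera('scene');save(p,'s7')
c=cv2.cvtColor(p['image'][100:240,330:500],cv2.COLOR_RGB2BGR)
cv2.imwrite('pics/s7z.png',cv2.resize(c,None,fx=4,fy=4,interpolation=cv2.INTER_CUBIC))
Vs=view(p)
a=[.546,.2232,np.radians(153.15)]
cc,s=np.cos(a[2]),np.sin(a[2])
for z in(.19,.2,.21,.215):
  P=[[a[0]+cc*x-s*y,a[1]+s*x+cc*y,h] for x,y,h in((-.1,0,z),(-.1,-.006,z),(-.1,.006,z),(-.012,0,z))]
  print(z,proj(p,P,Vs).round(1).tolist())
P=[[a[0]+cc*x-s*y,a[1]+s*x+cc*y,h] for x,y,h in((.075,.065,.01),(.075,-.065,.01),(-.075,.065,.01),(-.075,-.065,.01),(.03,.012,.26),(.006,.012,.26))]
print(proj(p,P,Vs).round(1).tolist())
```

```text
{'t': 13.1167, 'eef_pos': [0.6556, 0.082, 0.1816], 'tool_rot': [0.0001, 0.9726, -0.2326, -0.0005], 'contact_force': [-0.2985, -0.8501, -2.776], 'torque': [-0.2581, 0.1068, 0.0576]}
0.19 [[422.2, 173.1], [423.7, 172.5], [420.6, 173.7], [403.4, 159.3]]
0.2 [[422.5, 170.3], [424.1, 169.7], [420.9, 170.9], [403.7, 156.5]]
0.21 [[422.9, 167.5], [424.4, 166.9], [421.3, 168.1], [404.0, 153.8]]
0.215 [[423.0, 166.1], [424.6, 165.5], [421.5, 166.7], [404.1, 152.4]]
[[367.7, 197.9], [398.2, 185.4], [395.3, 222.4], [426.7, 208.2], [393.4, 134.8], [398.4, 138.2]]
```

View pics/w7z.png

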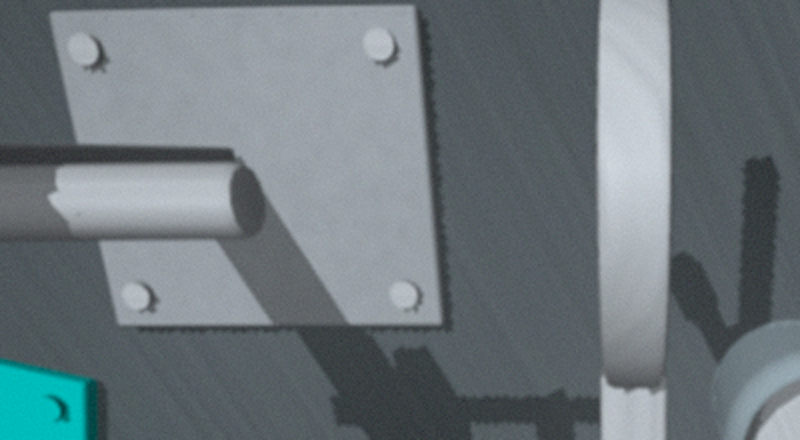

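View pics/s7z.png

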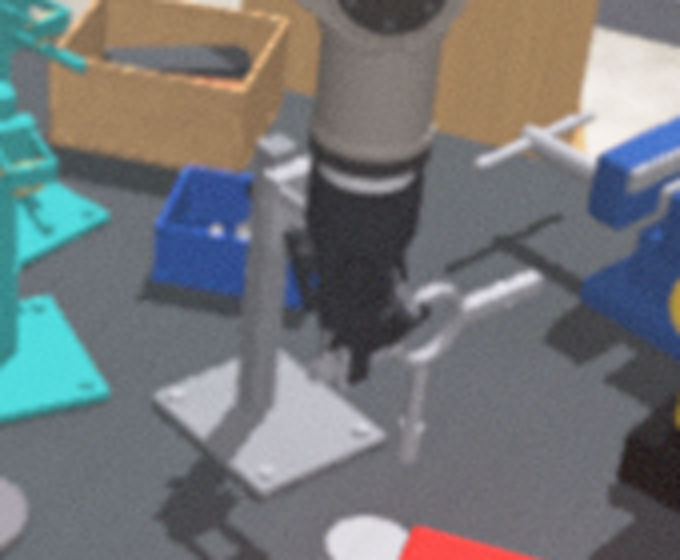

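```bash
cat > fit2.py <<'E'
from h import *
from scipy.optimize import least_squares
o=bot.get_obs();p=imaging.read_camera('wrist');V=view(p,o)
pts=[((.075,-.065,.01),(25,6.5),0),((-.075,-.065,.01),(207.5,3),0),((-.075,.065,.01),(220,162.5),0),((.075,.065,.01),(60,162.5),0),
((-.1,-.006,.2),(123,81.5),1),((-.1,.006,.2),(124,118.5),1),((-.1,0,.206),(115.5,100),1),((-.1,0,.194),(133,98.5),1)]
def mk(a,dz):
    c,s=np.cos(a[2]),np.sin(a[2]);return [[a[0]+c*q[0]-s*q[1],a[1]+s*q[0]+c*q[1],q[2]+dz*m] for q,_,m in pts]
U=np.array([u for _,u,_ in pts])
def f(a,sel=slice(None)):return ((proj(p,mk(a,a[3]),V)-U)[sel]).ravel()
for sel in(slice(0,4),slice(None)):
    r=least_squares(f,[.547,.227,np.radians(154.5),0],args=(sel,),x_scale=[.01,.01,.1,.01])
    print(r.x.round(4),np.degrees(r.x[2]).round(2),r.fun.reshape(-1,2).round(1).tolist())
a=r.x
for dz in(-.005,0,.005,.01,.015):
    print(dz,(proj(p,mk(a,dz),V)-U)[4:].round(1).tolist())
# key eye in stand frame
T=rot(o['tool_rot']);e=o['eef_pos']+T@np.array([-.0005,-.077,-.016])
c,s=np.cos(a[2]),np.sin(a[2]);d=e[:2]-a[:2];print('eye stand',c*d[0]+s*d[1],-s*d[0]+c*d[1],e[2], 'toolang',np.degrees(np.arctan2(T[1,0],T[0,0])))
E
python3 fit2.py
```

```text
[0.5472 0.2236 2.6716 0.    ] 153.07 [[-0.8, -0.5], [0.5, -0.2], [1.3, 0.3], [-1.1, 0.8]]
[0.5471 0.2239 2.6735 0.01  ] 153.18 [[-1.3, -0.7], [0.1, -0.8], [1.2, -0.2], [-1.2, 0.6], [-1.9, -1.4], [3.4, 0.6], [-1.3, 1.0], [0.4, 0.4]]
-0.005 [[20.0, -1.5], [23.9, -3.8], [22.1, -1.5], [19.7, -1.7]]
0 [[13.2, -1.5], [17.6, -2.4], [14.9, -0.8], [13.7, -1.0]]
0.005 [[6.0, -1.4], [10.7, -1.0], [7.1, 0.1], [7.3, -0.3]]
0.01 [[-1.9, -1.4], [3.3, 0.6], [-1.3, 1.0], [0.3, 0.4]]
0.015 [[-10.5, -1.3], [-4.7, 2.3], [-10.5, 2.0], [-7.2, 1.2]]
eye stand -0.16119472158642967 -6.612592377783222e-05 0.1995965275367853 toolang -26.892355804280353
```

>>> apply_moves(moves="1 -0.06 0 0 0 0 0;1 -0.1 0 0 0 0 0;1 -0.1 0 0 0 0 0;1 -0.1 0 0 0 0 0;1 -0.1 0 0 0 0 0;1 -0.1 0 0 0 0 0;1 -0.08 0 0 0 0 0;1 0 0 0 0 0 0;1 0 0 0 0 0 0")

```text
t: 14.02
eef_pos: [0.5867, 0.1171, 0.1824]
tool_rot: [0.0, 0.973, -0.232, 0.0]
contact_force: [0.6, -0.4, -3.1]
gripper_width: 0.116
```

Run:
```python
from h import *
o=bot.get_obs();print({k:np.round(v,4).tolist() for k,v in o.items() if k in('t','eef_pos','tool_rot','contact_force','torque')})
p=imaging.read_camera('wrist');save(p,'w8')
```

```text
{'t': 14.0167, 'eef_pos': [0.5867, 0.1171, 0.1824], 'tool_rot': [0.0, 0.9727, -0.2319, 0.0003], 'contact_force': [0.6379, -0.4367, -3.0713], 'torque': [-0.2148, 0.0487, -0.0754]}
```

View pics/w8.png

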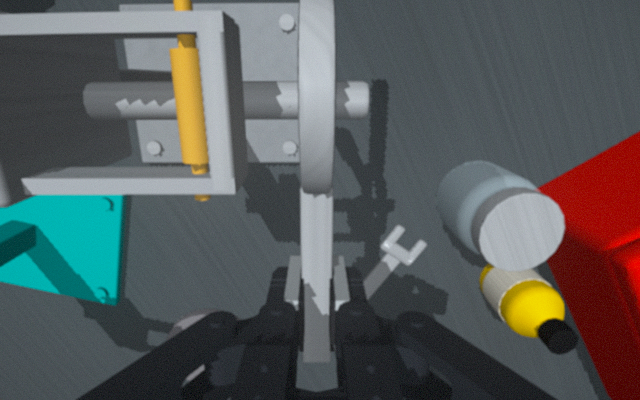

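>>> apply_moves(moves="1 0 0 0.0125 0 0 0;1 0 0 0.0125 0 0 0;1 0 0 0.0125 0 0 0;1 0 0 0 0 0 0;1 0 0 0 0 0 0")

```text
t: 14.48
eef_pos: [0.5871, 0.1166, 0.1773]
tool_rot: [0.0, 0.973, -0.233, -0.0]
contact_force: [0.1, 0.1, -3.9]
gripper_width: 0.118
```

>>> apply_moves(moves="1 0 0 0.01 0 0 0;1 0 0 0 0 0 0;1 0 0 0 0 0 0")

```text
t: 14.73
eef_pos: [0.587, 0.1168, 0.1763]
tool_rot: [0.0, 0.973, -0.232, -0.0]
contact_force: [-0.1, -0.4, -3.1]
gripper_width: 0.117
```

>>> apply_moves(moves="1 0 0 0.01 0 0 0;1 0 0 0 0 0 0;1 0 0 0 0 0 0")

```text
t: 14.98
eef_pos: [0.587, 0.1167, 0.1751]
tool_rot: [0.0, 0.973, -0.232, -0.0]
contact_force: [-0.1, 0.1, -3.4]
gripper_width: 0.119
```

>>> apply_moves(moves="1 0 0 0.01 0 0 0;1 0 0 0 0 0 0;1 0 0 0 0 0 0")

```text
t: 15.23
eef_pos: [0.587, 0.1167, 0.1739]
tool_rot: [0.0, 0.973, -0.232, -0.0]
contact_force: [0.5, 1.0, -3.5]
gripper_width: 0.11
```

>>> apply_moves(moves="1 0 0 0.01 0 0 0;1 0 0 0 0 0 0;1 0 0 0 0 0 0")

```text
t: 15.48
eef_pos: [0.5871, 0.1168, 0.1728]
tool_rot: [-0.0, 0.973, -0.232, -0.0]
contact_force: [0.0, 0.3, -3.6]
gripper_width: 0.112
```

>>> apply_moves(moves="1 0 0 0.01 0 0 0;1 0 0 0 0 0 0;1 0 0 0 0 0 0")

```text
t: 15.73
eef_pos: [0.5873, 0.1169, 0.172]
tool_rot: [-0.0, 0.973, -0.232, 0.0]
contact_force: [-0.2, -0.4, -1.4]
gripper_width: 0.113
```

>>> apply_moves(moves="1 0 0 0.01 0 0 0;1 0 0 0 0 0 0;1 0 0 0 0 0 0")

```text
t: 15.98
eef_pos: [0.5875, 0.1171, 0.171]
tool_rot: [-0.0, 0.973, -0.232, 0.001]
contact_force: [-0.6, 0.4, 3.1]
gripper_width: 0.113
```

Run:
```python
from h import *
o=bot.get_obs();print({k:np.round(v,4).tolist() for k,v in o.items() if k in('t','eef_pos','tool_rot','contact_force','torque')})
```

```text
{'t': 15.9833, 'eef_pos': [0.5875, 0.1171, 0.171], 'tool_rot': [-0.0004, 0.9726, -0.2324, 0.0005], 'contact_force': [-0.5534, 0.409, 3.0969], 'torque': [0.1651, 0.0526, 0.0357]}
```

>>> apply_moves(moves="1 0 0 -0.019 0 0 0;1 0 0 0 0 0 0;1 -0.03 0 0 0 0 0;1 -0.04 0 0 0 0 0;1 -0.04 0 0 0 0 0;1 0 0 0 0 0 0;1 0 0 0 0 0 0")

```text
t: 16.57
eef_pos: [0.5743, 0.1232, 0.1725]
tool_rot: [0.0, 0.973, -0.232, -0.001]
contact_force: [-0.6, 0.4, -2.3]
gripper_width: 0.113
```

>>> apply_moves(moves="1 -0.03 0 0 0 0 0;1 -0.03 0 0 0 0 0;1 0 0 0 0 0 0;1 0 0 0 0 0 0")

```text
t: 16.9
eef_pos: [0.5684, 0.1262, 0.1726]
tool_rot: [0.0, 0.973, -0.232, -0.0]
contact_force: [-0.1, 0.6, -2.3]
gripper_width: 0.111
```

Run:
```python
from h import *
o=bot.get_obs();print({k:np.round(v,4).tolist() for k,v in o.items() if k in('t','eef_pos','tool_rot','contact_force','torque')})
p=imaging.read_camera('wrist');save(p,'w9')
```

```text
{'t': 16.9, 'eef_pos': [0.5684, 0.1262, 0.1726], 'tool_rot': [0.0001, 0.9727, -0.2321, -0.0003], 'contact_force': [-0.0844, 0.5569, -2.3009], 'torque': [-0.1332, 0.1669, -0.0106]}
```

View pics/w9.png

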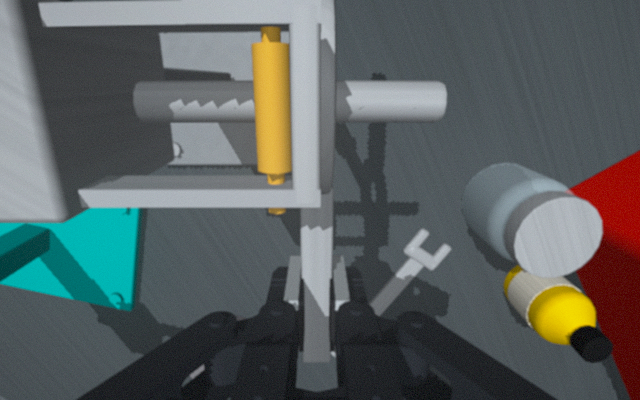

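>>> apply_moves(moves="1 -0.03 0 -0.005 0 0 0;1 -0.03 0 0 0 0 0;1 -0.03 0 0 0 0 0;1 -0.03 0 0 0 0 0;1 0 0 0 0 0 0;1 0 0 0 0 0 0")

```text
t: 17.45
eef_pos: [0.5557, 0.1327, 0.1733]
tool_rot: [0.0, 0.973, -0.232, -0.0]
contact_force: [0.8, 0.2, -4.0]
gripper_width: 0.115
```

Run:
```python
from h import *
o=bot.get_obs();print({k:np.round(v,4).tolist() for k,v in o.items() if k in('t','eef_pos','tool_rot','contact_force','torque')})
p=imaging.read_camera('wrist');save(p,'w10')
```

```text
{'t': 17.45, 'eef_pos': [0.5557, 0.1327, 0.1733], 'tool_rot': [0.0001, 0.9727, -0.2322, -0.0], 'contact_force': [0.7856, 0.1962, -4.0494], 'torque': [-0.2846, 0.1205, -0.013]}
```

View pics/w10.png

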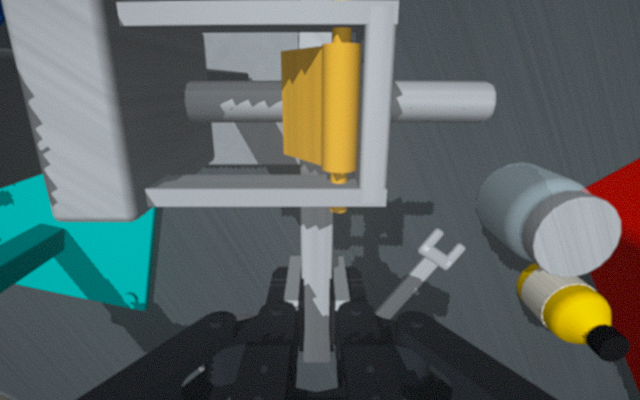

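>>> apply_moves(moves="1 -0.03 0 0 0 0 0;1 -0.03 0 0 0 0 0;1 -0.03 0 0 0 0 0;1 -0.03 0 0 0 0 0;1 -0.03 0 0 0 0 0;1 0 0 0 0 0 0;1 0 0 0 0 0 0")

```text
t: 18.08
eef_pos: [0.5397, 0.1409, 0.1734]
tool_rot: [-0.0, 0.973, -0.232, 0.0]
contact_force: [0.3, 0.4, -2.9]
gripper_width: 0.116
```

Run:
```python
from h import *
o=bot.get_obs();print({k:np.round(v,4).tolist() for k,v in o.items() if k in('t','eef_pos','tool_rot','contact_force','torque')})
p=imaging.read_camera('wrist');save(p,'w11')
```

```text
{'t': 18.0833, 'eef_pos': [0.5397, 0.1409, 0.1734], 'tool_rot': [-0.0, 0.9727, -0.2321, 0.0001], 'contact_force': [0.2829, 0.3968, -2.9326], 'torque': [-0.3242, 0.0856, -0.0287]}
```

View pics/w11.png

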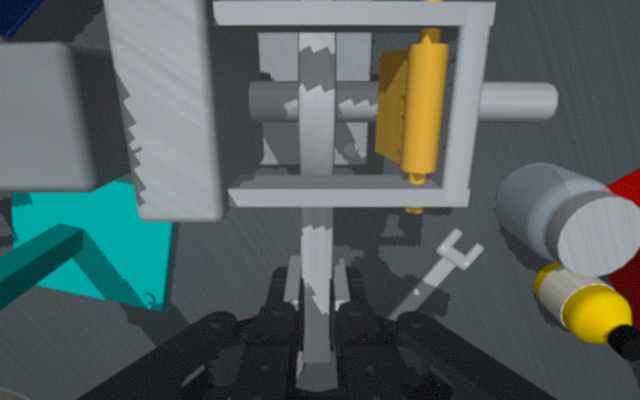

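>>> apply_moves(moves="1 -0.03 0 0 0 0 0;1 -0.03 0 0 0 0 0;1 0 0 0 0 0 0;1 0 0 0 0 0 0")

```text
t: 18.47
eef_pos: [0.5333, 0.1441, 0.1733]
tool_rot: [0.0, 0.973, -0.232, -0.0]
contact_force: [0.2, 0.0, -3.4]
gripper_width: 0.112
```

Run:
```python
from h import *
o=bot.get_obs();print({k:np.round(v,4).tolist() for k,v in o.items() if k in('t','eef_pos','tool_rot','contact_force','torque')})
p=imaging.read_camera('wrist');save(p,'w12')
```

```text
{'t': 18.4667, 'eef_pos': [0.5333, 0.1441, 0.1733], 'tool_rot': [0.0, 0.9727, -0.2322, -0.0], 'contact_force': [0.2084, 0.044, -3.4484], 'torque': [-0.2803, 0.1047, 0.0224]}
```

View pics/w12.png

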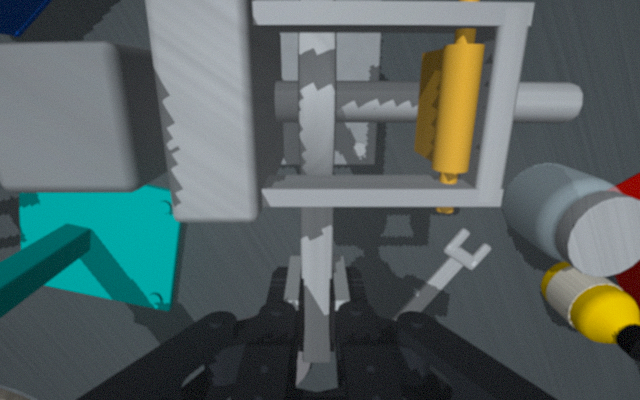

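>>> apply_moves(moves="1 0 0 0.01 0 0 0;1 0 0 0 0 0 0;1 0 0 0 0 0 0")

```text
t: 18.77
eef_pos: [0.5338, 0.144, 0.1723]
tool_rot: [-0.0, 0.973, -0.232, 0.0]
contact_force: [-0.2, 0.8, -1.7]
gripper_width: 0.118
```

>>> apply_moves(moves="1 0 0 0.003 0 0 0;1 0 0 0 0 0 0;1 0 0 0 0 0 0")

```text
t: 19.02
eef_pos: [0.5338, 0.1441, 0.172]
tool_rot: [-0.0, 0.973, -0.232, 0.0]
contact_force: [0.5, 1.2, -0.6]
gripper_width: 0.113
```

>>> apply_moves(moves="0.6 0 0 0 0 0 0;0.6 0 0 0 0 0 0;0.6 0 0 0 0 0 0;0.6 0 0 0 0 0 0;0.6 0 0 0 0 0 0;0.6 0 0 0 0 0 0", force=20)

```text
t: 19.52
eef_pos: [0.5336, 0.1439, 0.1718]
tool_rot: [-0.0, 0.973, -0.232, 0.0]
contact_force: [0.1, -0.3, 0.2]
gripper_width: 0.198
```

Run:
```python
from h import *
o=bot.get_obs();print({k:np.round(v,4).tolist() for k,v in o.items() if k in('t','eef_pos','tool_rot','contact_force','torque','gripper_width')})
p=imaging.read_camera('wrist');save(p,'w13')
```

```text
{'t': 19.5167, 'eef_pos': [0.5336, 0.1439, 0.1718], 'tool_rot': [-0.0, 0.9726, -0.2324, 0.0001], 'contact_force': [0.0682, -0.3321, 0.1859], 'torque': [-0.05, -0.0337, 0.0159], 'gripper_width': 0.198}
```

View pics/w13.png

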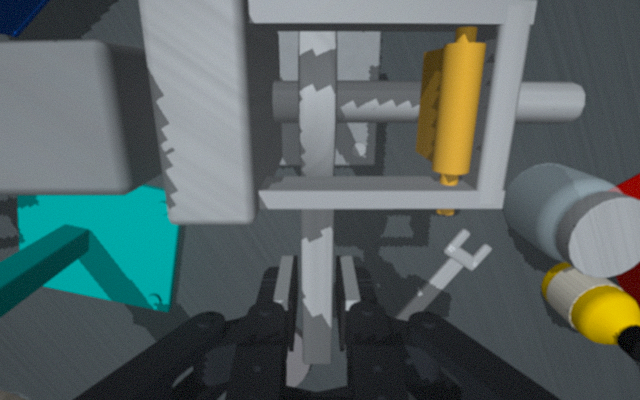

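>>> apply_moves(moves="0 0 0 0 0 0 0;0 0 0 0 0 0 0;0 0 0 0 0 0 0;0 0 0 -0.05 0 0 0;0 0 0 -0.1 0 0 0;0 0 0 -0.15 0 0 0;0 0 0 -0.2 0 0 0;0 0 0 -0.2 0 0 0;0 0 0 -0.2 0 0 0;0 0 0 -0.1 0 0 0;0 0 0 0 0 0 0;0 0 0 0 0 0 0")

```text
t: 20.57
eef_pos: [0.5336, 0.1439, 0.2922]
tool_rot: [-0.0, 0.973, -0.232, 0.001]
contact_force: [-0.1, 0.3, -0.3]
gripper_width: 0.504
```

Run:
```python
from h import *
o=bot.get_obs();print({k:np.round(v,4).tolist() for k,v in o.items() if k in('t','eef_pos','contact_force','torque','gripper_width')})
p=imaging.read_camera('wrist');save(p,'w14')
p=imaging.read_camera('scene')
c=cv2.cvtColor(p['image'][90:310,290:500],cv2.COLOR_RGB2BGR)
cv2.imwrite('pics/s14z.png',cv2.resize(c,None,fx=2.7,fy=2.7,interpolation=cv2.INTER_CUBIC))
```

```text
{'t': 20.5667, 'eef_pos': [0.5336, 0.1439, 0.2922], 'contact_force': [-0.059, 0.2582, -0.2528], 'torque': [0.034, 0.0187, 0.0382], 'gripper_width': 0.5042}
```

View pics/w14.png

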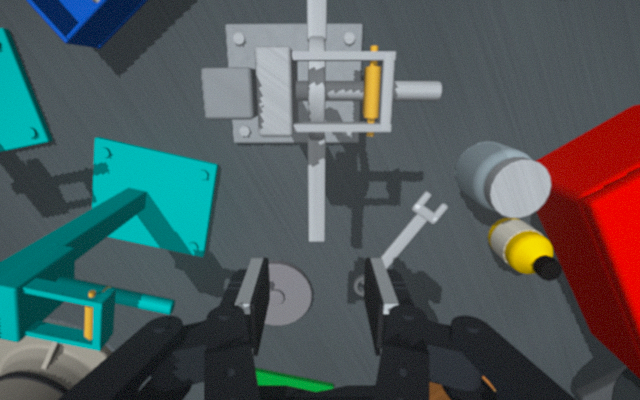

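View pics/s14z.png

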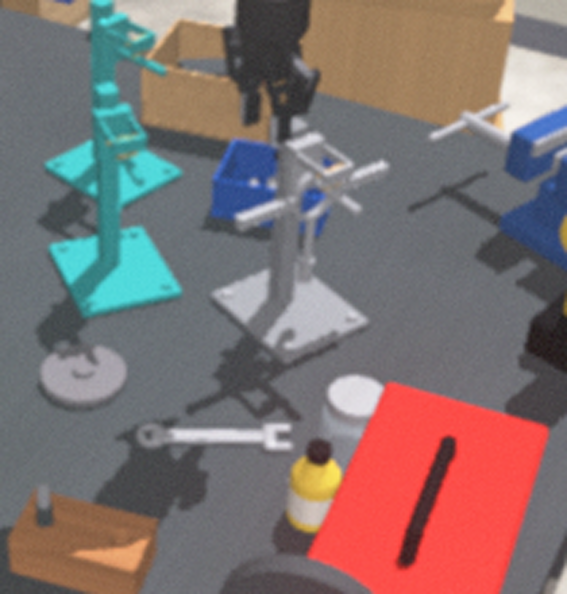

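>>> apply_moves(moves="0 0 0 -0.1 0 0 0;0 0 0 0 0 0 0;0 0 0 0 0 0 0;0 0 0 0 0 0 0;0 0 0 0 0 0 0;0 0 0 0 0 0 0")

```text
t: 21.17
eef_pos: [0.5334, 0.1439, 0.3034]
tool_rot: [0.0, 0.973, -0.232, -0.0]
contact_force: [0.3, 0.3, 0.0]
gripper_width: 0.495
```

Run:
```python
from h import *
print(bot.hand_in())
```

```text
the job is handed in; nothing more can be done
None
```

The key is hanging on the grey stand's peg, and I handed the job in at about 21 s. `bot.hand_in()` reports no verdict.

- **Drawing out:** I gripped the key by one arm and drew it straight up, with the eye at about z = 0.284 m.
- **Finding the peg:** The wrist camera put the carrier about 10 mm above mid-slot. Lowering the eye until it touched the peg put it slightly lower, with first contact at an eye height of about 0.188 m. That is 1–3 mm below what the camera implied. I used the felt height.
- **Passing the flap:** I raised the eye about 1.5 mm off the peg and slid it under the lip. The wrist picture showed the flap lifted, then hanging down again behind the eye. I stopped the eye at an estimated x of -23 to -24 mm in the stand's frame, lowered it onto the peg until the peg took nearly all its weight, and opened the fingers.

**Last checks:**
- The final wrist and scene pictures show the key hanging upright with its handle level and the flap down.
- They show nothing else visibly moved, but I did not measure this, and the hammer was out of view.
- The gripper was well clear, and the force on it read close to 0 N.
- The highest force on the key against the stand was about 6 N by my estimate, during the feeling step.
- I judged the flap from the pictures only and did not measure its angle.

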